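# Refit the knob on a painted cupboard door

## Task

Fit the oval knob back onto the lock spindle of the painted cupboard door: press it on gently, turning it until it drops fully home against the rose, then turn it until the bolt is drawn right in and the knob stands straight across the door, and let go. Keep your fingers off the fresh paint and leave the other things on the bench where they are.

Things in the scene. Friction and masses are not known exactly. Their poses are not given: they have to be found in the camera images.
- door: Teal panelled cupboard door lying face up on two wooden bearers, fixed. 260 mm wide (its x) by 420 mm long (its y), 22 mm thick. Origin on the bench under its centre; the painted face is 67 mm above the origin. Spindle and rose stand on the stile on its -x side. Across the door means along its x axis.
- rose (a point): Centre of the outer face of the steel rose (42 mm across, 3 mm thick) round the spindle, at door x = -97.5 mm, y = 0, 70 mm above the bench. Axes are the door's. The knob's foot rests on it when home.
- spindle_tip (a point): Tip of the steel lock spindle, on its axis, 18 mm above the rose's face. The spindle is upright and flat-sided: 16 mm by 9 mm for 15 mm above the rose, its two narrow sides bevelled by 1 mm at the end, then a round nose 3 mm high, 8.6 mm wide. The axes given are the door's: they do not turn with the spindle, whose angle is not measured.
- knob_mid (a point): The oval knob to be fitted, dark steel, loose, standing on its foot on the bench: its centre, 25 mm above the foot. 50 mm tall, about 160 g. Head 60 mm along its x, 34 mm across its y, flat-sided for the middle 26 mm, from 22 to 50 mm above the foot; below it a round collar, up to 35 mm across.
- knob_foot (a point): Centre of the knob's foot: mouth of its socket, 17 mm (along the knob's x) by 10 mm (along its y), 20 mm deep, so the knob goes onto the spindle either way round, with some 4 degrees of play. A light press, about 10 N, is enough; it may bind part-way down and want a small wiggle. Axes as knob_mid, z up.
- pull_mid (a point): Bystander: round dark steel drawer pull, 38 mm across, 41 mm tall, standing on the bench; mid-height.
- tin_mid (a point): Bystander: closed paint tin with a paper label, 100 mm across, 122 mm tall; mid-height.
- jar_mid (a point): Bystander: glass jar of paint brushes, 76 mm across, 110 mm tall (brushes to 210 mm); half-way up the glass.
- bolt_hole (a point): Where the brass bolt comes out of the door's -x edge (fixed point). The spindle moves the bolt; it stays where it is left (0.2 N m friction), between hard stops: with its 16 mm width across the door (along door x) the bolt is fully in; up to 90 degrees counter-clockwise of that, seen from above, it is 13 mm out. The spindle starts 17 to 82 degrees counter-clockwise of across.
Things that resemble listed ones, but are neither listed nor needed, are in the scene too. What is shaped like the part that bears knob_mid but turquoise or white is not meant.

How it is judged (in metres and radians):
On the way, in this order (a step that is already met when the one before it is completed fails the run):
1. the knob has dropped fully home on the spindle (foot within 3 mm of the rose, within 3 mm of its centre) (z of knob_foot in the frame of rose below 0.003 m and horizontal distance between knob_foot and rose below 0.003 m), for 0.2 s.
2. the seated knob has been turned straight across the door, within 9 degrees (angle between the x axis of knob_foot and the x axis of door, either way round below 0.157 rad and z of knob_foot in the frame of rose below 0.003 m), for 0.2 s.
At the end, for the whole second after the job is handed in: The knob sits fully home on the spindle: its foot within 3 mm of the rose's face and of its centre, upright within 5 degrees, and its long axis straight across the door within 9 degrees, so that the bolt is drawn in; the robot has let go (all of step 2 and horizontal distance between knob_foot and rose below 0.003 m and angle between knob_foot's own z axis and vertical below 0.09 rad); the robot touches nothing.
It fails at once if the knob is pressed on the spindle's end with more than 30 N, or rammed down on the rose with more than 80 N (contact force between knob and spindle_c1 above 30 N or contact force between knob and door_c7 above 80 N).
It fails at once if the fingers or the arm touch the painted door (contact force between any of the fingers, the arm and door above 1 N).
It fails at once if the drawer pull is moved more than 20 mm (distance of pull_mid from where it was at the start of the episode above 0.02 m).
It fails at once if the paint tin is moved more than 20 mm (distance of tin_mid from where it was at the start of the episode above 0.02 m).
It fails at once if the brush jar is moved more than 20 mm (distance of jar_mid from where it was at the start of the episode above 0.02 m).
It also fails if it takes over 69 s, if anything falls off the work surface, if the arm or the gripper's body presses on something with over 40 N, if the wrist force passes 120 N, or if a joint passes its speed limit or range.

## Robot

A 6-joint arm with a two-finger parallel gripper is mounted at the origin on the work surface. World frame = base frame: x ahead of the robot, y to its left, z up, the work surface at z = 0. Lengths are in m, angles in degrees, forces in N, time in s.
With the tool pointing down it reaches from about 0.325 to 0.85 m from the base axis. Payload 15.5 kg.
Tool frame: the origin (TCP) lies at the very end of the fingers, on their centre line; the grasp point (between the pads) lies arm.grip_depth behind it (arm.grip_depth is the distance from the TCP to the grasp point, in m); z points along the fingers, y is the direction in which the jaws open and shut (so a half turn about z gives the same grasp; the last joint's range is limited). The gripper opens to 91 mm and grips with 3 to 60 N. Pads are 32 mm wide; open, the fingers measure 118 mm over their backs; the gripper's body (76 mm by 178 mm) begins 60 mm behind the grasp point.
Start: joints at [63.169, 28.281, 77.091, -0, 74.628, -5.472], TCP at [0.228, 0.582, 0.214] pointing down, gripper open.
Joint ranges: [-166.48, 166.48], [-47.26, 123.95], [12.59, 153.08], [-70.14, 250.14], [6.76, 159.57], [-176.63, 176.63]. Speed limits (degrees/s): [108.29, 108.29, 147.25, 172.46, 172.46, 172.46].

## Interface

Orientations are given as a 3x3 rotation matrix whose columns are the frame's x, y, z axes.
In Python, from rig import arm gives the robot as it stands. Calls block until the motion is done:
- arm.move_to(position, orientation): joint-space move of the TCP to a pose.
- arm.move_l(position, orientation=None, feed=0.15): straight line of the TCP; orientation=None keeps the orientation; feed is the mean speed in m/s.
- arm.move_joints(angles): joint-space move.
- arm.grip(opening): finger opening in m; the grip force is fixed at half the most; returns when the fingers have stopped.
- arm.sleep(seconds).
- arm.solve_ik(position, orientation): joint angles nearest the present ones, or None.
- arm.snapshot(name): name is "scene" or "top" or "wrist"; returns the picture (480x640x3 uint8, red, green, blue); there is no depth.
- arm.get_calibration(name): a dict with "intrinsics" (3x3 intrinsics, pixels), "k1" (the pictures are not rectified: a ray, as slopes to the right and down, at radius r is drawn at 1 + k1 r^2 times it, then the intrinsics apply), "cam_to_world" (4x4, takes a point from camera to world coordinates). Camera axes: x right, y down, z forward; pixel columns grow to the right and rows downward; lengths in m; the calibration is good to about 2 mm. A picture is of the moment at which its call begins: read the wrist's pose just before it. get_calibration takes no time and is no camera call; for the wrist camera it gives the pose at the moment of the call.
A pose or a line that the arm cannot do raises arm.Unreachable and nothing moves.
- arm.sign_off(): hands the job in, once; it reports no verdict.
Readings, each from a call of its own:
- arm.current_t(): time.
- arm.current_joint_positions(): joint angles.
- arm.current_dq(): joint speeds.
- arm.current_tau(): joint torques, N m.
- arm.current_ee_pos(): TCP position.
- arm.current_tool_rot(): TCP orientation.
- arm.current_force(): force on the tool from outside, world axes, zero at the start.
- arm.current_torque(): the same for the moment, N m.
- arm.current_width(): finger opening in m.
Only numpy, scipy, OpenCV 4.12 (cv2) and the standard library are available. Lean on these libraries where they do the work, as an engineer would, in place of code of your own. Each camera call takes 0.05 s, during which the arm holds its last target. There are 200 camera calls.

## Working session

There is one attempt and no reset: what is moved stays moved. The work goes in short steps, each a Python script; the robot and the scene stay as the last script left them, time stands still between calls to the robot, and variables do not carry over. Pictures are saved under pics/ and viewed, about 8 in all and at most 12, crops included, and the job is handed in when it is done.

```bash
mkdir -p pics; ls; cat > h.py <<'E'
import numpy as np, cv2
from rig import arm
def snap(n,f=None):
    c=arm.get_calibration(n); im=arm.snapshot(n)
    if f: cv2.imwrite('pics/'+f,cv2.cvtColor(im,cv2.COLOR_RGB2BGR))
    return im,c
def ray(c,px):
    K=np.array(c['intrinsics']);T=np.array(c['cam_to_world'])
    d=np.linalg.solve(K,[px[0],px[1],1.])[:2]; u=d.copy()
    for _ in range(20): u=d/(1+c['k1']*(u@u))
    return T[:3,3],T[:3,:3]@np.array([u[0],u[1],1])
def at(c,px,z):
    o,d=ray(c,px); return o+d*(z-o[2])/d[2]
def proj(c,p):
    T=np.array(c['cam_to_world']); q=T[:3,:3].T@(np.array(p)-T[:3,3]); u=q[:2]/q[2]; u=u*(1+c['k1']*(u@u))
    return (np.array(c['intrinsics'])@[u[0],u[1],1])[:2]
def rot(yaw): # tool down, jaw (y axis) at yaw deg in world
    a=np.radians(yaw); y=np.array([np.cos(a),np.sin(a),0]); z=np.array([0,0,-1.]); return np.c_[np.cross(y,z),y,z]
E
python3 - <<'E'
from h import *
a,c=snap('scene','s.png'); b,d=snap('top','t.png')
for q in (c,d): print(np.round(q['cam_to_world'],3).tolist(),q['k1'],np.round(q['intrinsics'],1).tolist())
print(arm.grip_depth,arm.current_t(),np.round(arm.current_tool_rot(),3).tolist())
E
```

```text
pics
[[0.631, 0.664, -0.401, 0.985], [0.776, -0.547, 0.315, -0.371], [-0.009, -0.51, -0.86, 1.117], [0.0, 0.0, 0.0, 1.0]] 0.03334687139816402 [[533.3, 0.0, 315.2], [0.0, 533.3, 241.6], [0.0, 0.0, 1.0]]
[[0.006, -0.995, 0.104, 0.37], [-1.0, -0.006, 0.001, 0.021], [0.0, -0.104, -0.995, 1.319], [0.0, 0.0, 0.0, 1.0]] -0.15981166312513828 [[528.9, 0.0, 313.0], [0.0, 528.9, 239.2], [0.0, 0.0, 1.0]]
0.0188 0.1 [[-0.931, 0.364, -0.0], [0.364, 0.931, -0.001], [0.0, -0.001, -1.0]]
```

View pics/t.png

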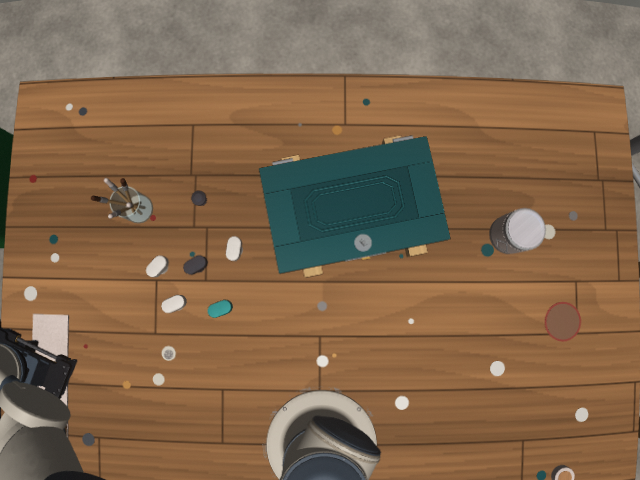

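View pics/s.png

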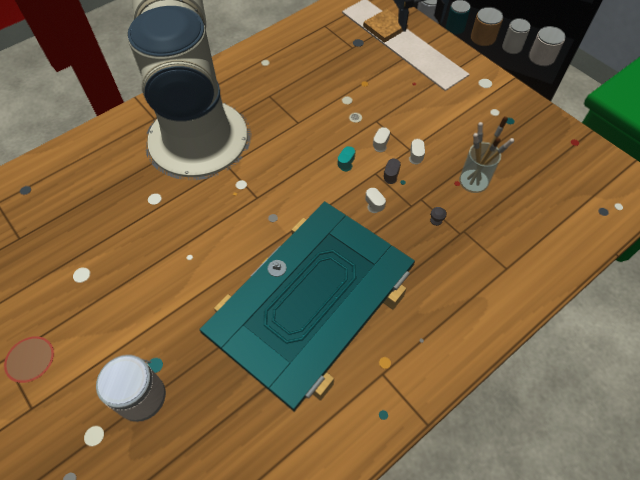

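```bash
cat > m.py <<'E'
from h import *
im,c=snap('top')
hsv=cv2.cvtColor(im,cv2.COLOR_RGB2HSV); print(hsv[265,195],hsv[150,300],hsv[309,220],im[265,195])
# door
m=((hsv[...,0]>80)&(hsv[...,0]<100)&(hsv[...,1]>110)).astype(np.uint8)
n,l,s,ce=cv2.connectedComponentsWithStats(m); i=1+np.argmax(s[1:,4])
cn=cv2.findContours((l==i).astype(np.uint8),0,2)[0][0]
bx=cv2.boxPoints(cv2.minAreaRect(cn)); 
W=np.array([at(c,p,.067)[:2] for p in cn[:,0]]).astype(np.float32)
r=cv2.minAreaRect(W); print('door',r); 
print('rose',at(c,(363,243),.075))
for name,(x,y),z in(('knob',(195,265),.045),('pull',(199,198),.04)):
    w=np.zeros(m.shape,np.uint8); w[y-22:y+22,x-22:x+22]=1
    k=((im.max(2)<85)&(hsv[...,1]<90)).astype(np.uint8)*w
    n,l,s,ce=cv2.connectedComponentsWithStats(k); i=1+np.argmax(s[1:,4])
    cn=cv2.findContours((l==i).astype(np.uint8),0,2)[0][0]
    W=np.array([at(c,p,z)[:2] for p in cn[:,0]]).astype(np.float32)
    print(name,s[i],cv2.minAreaRect(W))
T=np.array(arm.get_calibration('wrist')['cam_to_world']);R=arm.current_tool_rot();p=arm.current_ee_pos()
print('cam in tool',np.round(np.array(R).T@(T[:3,3]-p),3).tolist(),np.round(np.array(R).T@T[:3,:3],3).tolist(),arm.get_calibration('wrist')['intrinsics'][0])
E
python3 m.py
```

```text
[150  11  72] [ 14 136 137] [ 89 150 148] [72 69 72]
door ((0.5898634791374207, -0.07709139585494995), (0.25773563981056213, 0.41740554571151733), 11.713274002075195)
rose [ 0.49212353 -0.09686522  0.075     ]
knob [184 256  23  19 313] ((0.4390210211277008, 0.30795422196388245), (0.043745335191488266, 0.054349545389413834), 1.3860299587249756)
pull [191 191  16  15 179] ((0.6049349904060364, 0.30520614981651306), (0.03784375265240669, 0.03516566753387451), 89.9583969116211)
cam in tool [0.079, -0.002, -0.171] [[0.002, -0.961, -0.277], [1.0, 0.002, 0.0], [0.0, -0.277, 0.961]] [377.29043327   0.         317.11642276]
```

```bash
python3 - <<'E'
from h import *
arm.move_to([.439,.306,.20],rot(90)); arm.sleep(.3)
a,c=snap('wrist','w1.png'); np.save('w1c.npy',c,allow_pickle=True)
arm.move_to([.493,-.097,.20],rot(90)); arm.sleep(.3)
b,d=snap('wrist','w2.png'); np.save('w2c.npy',d,allow_pickle=True)
cv2.imwrite('pics/w12.png',cv2.cvtColor(np.hstack([a[60:460,120:520],b[60:460,120:520]]),cv2.COLOR_RGB2BGR))
print(arm.current_t(),proj(c,[.439,.306,.05]),proj(d,[.4945,-.097,.088]))
E
```

```text
3.6667 [318.4729987  222.52592229] [318.64019526 235.72758963]
```

View pics/w12.png

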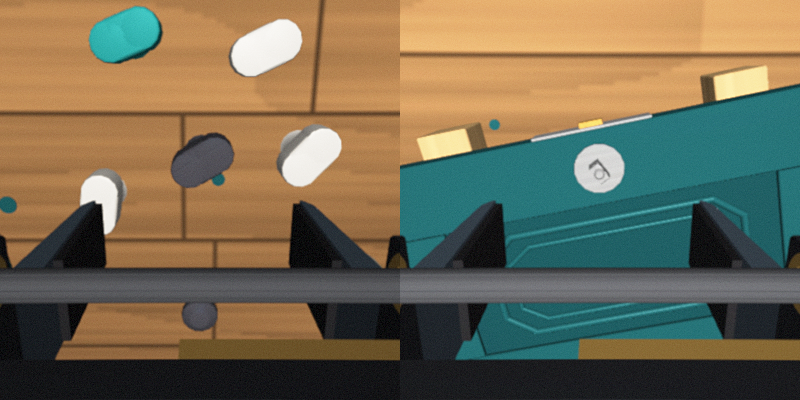

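```bash
python3 - <<'E'
import cv2,numpy as np
a=cv2.imread('pics/w1.png')[180:260,280:360];b=cv2.imread('pics/w2.png')[200:260,290:350]
cv2.imwrite('pics/z.png',np.hstack([cv2.resize(a,(400,400),interpolation=2)*1.0,cv2.resize(b,(400,400),interpolation=2)]))
E
```

```text
[ WARN:0@0.058] global loadsave.cpp:1063 imwrite_ Unsupported depth image for selected encoder is fallbacked to CV_8U.
```

View pics/z.png

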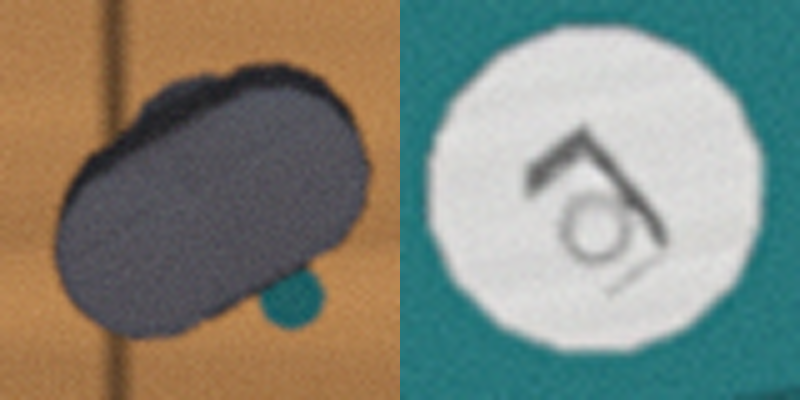

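```bash
python3 - <<'E'
from h import *
c=np.load('w1c.npy',allow_pickle=True).item(); d=np.load('w2c.npy',allow_pickle=True).item()
a=cv2.imread('pics/w1.png');b=cv2.imread('pics/w2.png')
def big(m):
    n,l,s,_=cv2.connectedComponentsWithStats(m.astype(np.uint8)); i=1+np.argmax(s[1:,4]); print(s[i]); return cv2.findContours((l==i).astype(np.uint8),0,1)[0][0][:,0]
w=np.zeros(a.shape[:2],bool); w[180:260,280:360]=1
g=cv2.GaussianBlur(a,(3,3),0).astype(int)
cn=big((g.max(2)>62)&(np.ptp(g,axis=2)<25)&w)
r=cv2.minAreaRect(np.array([at(c,p,.05)[:2]*1000 for p in cn]).astype(np.float32)); print('knob',r)
h=cv2.cvtColor(b,cv2.COLOR_BGR2HSV); w[:]=0; w[190:270,280:360]=1
cn=big((h[...,1]<60)&w)
print('rose',cv2.minEnclosingCircle(np.array([at(d,p,.07)[:2]*1000 for p in cn]).astype(np.float32)))
Z=lambda x,y:(290+(x+.5)/6.667-.5,200+(y+.5)/6.667-.5)
print('nose',at(d,Z(195,228),.088))
P=[at(d,Z(*q),.085)[:2]*1000 for q in((185,145),(258,245),(128,195),(257,260),(212,293))]
print(P)
for u,v in((0,1),(0,2),(3,4)):
    e=P[v]-P[u]; print(np.linalg.norm(e),np.degrees(np.arctan2(e[1],e[0]))%180)
E
```

```text
[ 291  197   62   51 2083]
knob ((440.2076416015625, 309.7455749511719), (35.404052734375, 57.81768798828125), 30.253374099731445)
[ 294  204   50   49 1957]
rose ((493.3909912109375, -96.85028839111328), 21.054487228393555)
nose [ 0.49291847 -0.09686307  0.088     ]
[array([483.6935658, -98.0519075]), array([495.82685502, -89.39471196]), array([ 489.75202432, -104.73224137]), array([497.6743525 , -89.49333941]), array([501.77362744, -94.79647316])]
14.905158235391191 35.508150563582106
9.018413399752294 132.2051849894812
6.702781695793474 127.70370229174998
```

```bash
python3 - <<'E'
from h import *
K=[.4402,.3097]
arm.grip(.062)
arm.move_to([*K,.12],rot(30)); print(np.round(arm.current_joint_positions(),1))
arm.move_l([*K,.025],feed=.08); f0=arm.current_force(); arm.grip(.02); print('w',arm.current_width(),f0)
arm.move_l([*K,.12],feed=.1); print('w',arm.current_width(),arm.current_force())
R=rot(128); arm.move_to([.493,-.097,.20]-.06*R[:,0],R); arm.sleep(.4)
print(np.round(arm.current_joint_positions(),1),arm.current_force(),arm.current_torque(),arm.current_t(),arm.current_width())
b,d=snap('wrist','w3.png'); np.save('w3c.npy',d,allow_pickle=True)
E
```

```text
[28.7 28.  95.6 -0.  56.4 -1.3]
w 0.03407583735739342 [0.60710214 0.07141876 0.38613117]
w 0.03399761752803234 [ 0.73805562 -0.24754909 -2.63289112]
[ -12.6   22.6   89.7    0.    67.7 -140.6] [ 0.51556165  0.8605347  -1.93544697] [0.07021599 0.03885589 0.00685578] 11.55 0.03362044864277201
```

View pics/w3.png

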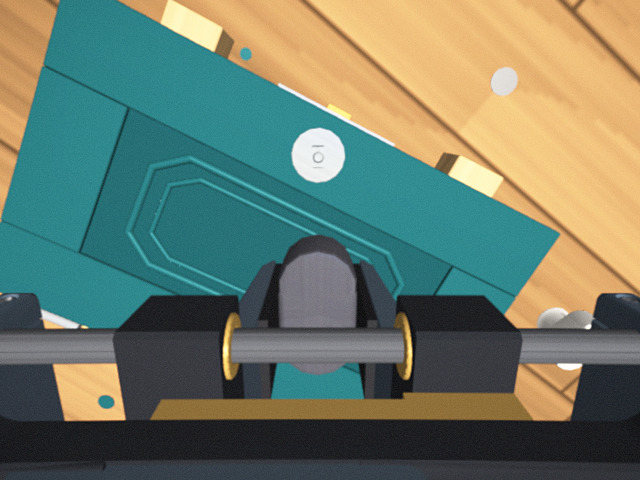

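```bash
python3 - <<'E'
from h import *
d=np.load('w3c.npy',allow_pickle=True).item(); b=cv2.imread('pics/w3.png'); g=b.max(2).astype(int)
print('col',g[230:275,316:321].mean(1).round().astype(int).tolist()); print('far',b[364:382,318].tolist())
for r in (275,290,310): print(r,g[r,268:370].tolist())
a=cv2.resize(b[125:185,285:350],None,fx=9,fy=9,interpolation=2); cv2.imwrite('pics/z3.png',a)
h=cv2.cvtColor(b,cv2.COLOR_BGR2HSV); m=np.zeros(g.shape,np.uint8); m[120:190,285:355]=h[120:190,285:355,1]<60
n,l,s,_=cv2.connectedComponentsWithStats(m); i=1+np.argmax(s[1:,4]); cn=cv2.findContours((l==i).astype(np.uint8),0,1)[0][0][:,0]
print('rose',cv2.minEnclosingCircle(np.array([at(d,p,.07)[:2]*1000 for p in cn]).astype(np.float32)))
E
```

```text
col [120, 118, 119, 121, 106, 76, 60, 61, 61, 63, 65, 67, 67, 62, 67, 66, 67, 68, 67, 73, 77, 94, 125, 141, 144, 142, 140, 139, 138, 135, 136, 135, 136, 135, 135, 135, 135, 138, 134, 135, 136, 133, 134, 134, 134]
far [[131, 120, 122], [132, 124, 125], [126, 118, 118], [130, 122, 124], [128, 117, 121], [128, 116, 119], [126, 114, 118], [128, 116, 119], [127, 114, 121], [126, 114, 117], [122, 115, 95], [134, 125, 63], [141, 137, 47], [146, 139, 48], [142, 141, 50], [142, 136, 46], [141, 137, 45], [145, 141, 54]]
275 [82, 79, 73, 60, 43, 30, 27, 28, 33, 24, 28, 42, 50, 72, 100, 119, 122, 125, 120, 132, 134, 129, 131, 131, 128, 133, 129, 133, 137, 132, 128, 131, 124, 124, 130, 133, 133, 134, 133, 135, 130, 135, 134, 137, 134, 136, 135, 137, 133, 133, 133, 135, 134, 140, 134, 130, 136, 133, 129, 141, 137, 136, 128, 135, 137, 132, 132, 131, 142, 138, 136, 134, 138, 141, 134, 133, 138, 131, 139, 128, 135, 129, 135, 131, 120, 96, 73, 59, 39, 25, 29, 30, 31, 34, 24, 53, 63, 78, 80, 71, 76, 85]
290 [31, 30, 32, 36, 20, 31, 27, 24, 29, 22, 39, 74, 103, 122, 128, 123, 125, 129, 126, 127, 131, 12
[... 240 characters left out ...]
5, 128, 130, 131, 130, 135, 131, 125, 127, 134, 129, 127, 126, 131, 129, 134, 133, 126, 88, 58, 25, 13, 25, 25, 29, 24, 25, 25, 31, 25, 38, 48, 71]
310 [34, 30, 23, 27, 35, 27, 23, 27, 27, 26, 42, 76, 92, 103, 107, 122, 121, 130, 122, 130, 128, 124, 126, 122, 127, 127, 128, 126, 126, 127, 130, 127, 128, 126, 124, 124, 128, 130, 133, 131, 130, 127, 130, 127, 132, 126, 129, 127, 128, 132, 132, 126, 128, 136, 129, 128, 129, 129, 135, 129, 127, 126, 127, 132, 125, 128, 130, 125, 126, 131, 124, 130, 131, 127, 127, 128, 127, 133, 130, 130, 130, 124, 133, 129, 121, 116, 121, 95, 68, 29, 21, 14, 17, 16, 23, 20, 24, 20, 32, 27, 26, 28]
rose ((493.6624450683594, -96.91350555419922), 20.99109649658203)
```

View pics/z3.png

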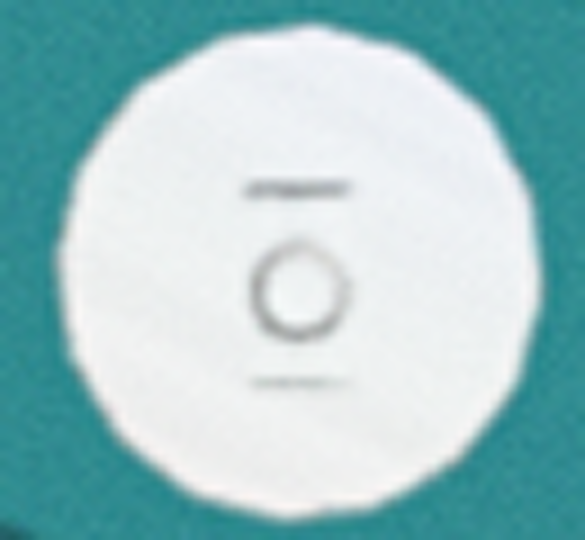

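```bash
python3 - <<'E'
from h import *
d=np.load('w3c.npy',allow_pickle=True).item(); R=rot(128); p=np.array([.493,-.097,.20]-.06*R[:,0])
print('tcp',arm.current_ee_pos()-p, np.round(arm.current_tool_rot()-R,4).tolist())
t=lambda q:(R.T@(q-p)*1000).round(2)
for z in(.2245,.225,.226):
  A,B,C=[at(d,q,z) for q in((317.2,251.3),(317.2,374.1),(317.2,290))]; print(z,t(A),t(B),np.linalg.norm(A-B),'ctr',t((A+B)/2), t(C))
for n,q,z in(('nose',(317.8,156.8),.0865),('l1',(317.8,125+188/9-.4),.0845),('l2',(317.8,125+383/9-.4),.0845)):
  print(n,at(d,q,z),t(at(d,q,z)))
E
```

```text
tcp [-2.93344890e-06  6.98372710e-05 -9.88579577e-06] [[0.0, -0.0, -0.0], [-0.0, -0.0, 0.0], [0.0, 0.0, 0.0]]
0.2245 [ 31.91  -0.79 -24.5 ] [-26.14  -0.69 -24.5 ] 0.058052947722694655 ctr [  2.89  -0.74 -24.5 ] [ 14.8   -0.76 -24.5 ]
0.225 [ 32.08  -0.79 -25.  ] [-25.78  -0.69 -25.  ] 0.057854320417808455 ctr [  3.15  -0.74 -25.  ] [ 15.02  -0.76 -25.  ]
0.226 [ 32.41  -0.8  -26.  ] [-25.05  -0.69 -26.  ] 0.057457065808036126 ctr [  3.68  -0.74 -26.  ] [ 15.47  -0.77 -26.  ]
nose [ 0.49347203 -0.09700775  0.0865    ] [ 59.63  -0.3  113.5 ]
l1 [ 0.48716336 -0.1019538   0.0845    ] [ 67.65  -0.31 115.5 ]
l2 [ 0.49955841 -0.09222458  0.0845    ] [ 51.89  -0.27 115.5 ]
```

```bash
python3 - <<'E'
from h import *
S=np.array([.493,-.097,0])
for k,y in enumerate((128,-52)):
    R=rot(y); q=S-.055*R[:,0]
    if k: arm.move_l([*arm.current_ee_pos()[:2],.17],feed=.2); arm.move_to(q+[0,0,.17],R)
    arm.move_l(q+[0,0,.125],feed=.15); arm.sleep(.4)
    b,d=snap('wrist',f'v{k}.png'); np.save(f'v{k}c.npy',d,allow_pickle=True)
    e=arm.current_ee_pos(); u,v=proj(d,[.4935,-.097,.086]).astype(int); print(u,v,e)
    g=cv2.cvtColor(b,cv2.COLOR_RGB2BGR)[v-45:v+45,u-45:u+45]
    globals()[f'g{k}']=cv2.resize(g,(396,396),interpolation=2)
    h=cv2.cvtColor(b,cv2.COLOR_RGB2HSV); m=np.zeros(h.shape[:2],np.uint8); s=np.s_[v-60:v+50,u-55:u+55]; m[s]=(h[s][...,1]<60)&(h[s][...,2]>110)
    n,l,st,_=cv2.connectedComponentsWithStats(m); i=1+np.argmax(st[1:,4]); cn=cv2.findContours((l==i).astype(np.uint8),0,1)[0][0][:,0]
    print('rose',cv2.minEnclosingCircle(np.array([at(d,p,.07)[:2]*1000 for p in cn]).astype(np.float32)))
    G=b.max(2).astype(int)
    print('col',G[235:270,316:321].mean(1).round().astype(int).tolist(),'row',G[290,274:284].tolist(),G[290,350:362].tolist())
cv2.imwrite('pics/zv.png',np.hstack([g0,g1])); print(arm.current_t(),np.round(arm.current_joint_positions(),1))
E
```

```text
318 175 [ 0.53643023 -0.06314763  0.12522321]
rose ((493.6054382324219, -96.99332427978516), 20.960525512695312)
col [71, 57, 62, 61, 64, 65, 65, 63, 62, 66, 67, 70, 66, 68, 71, 78, 91, 123, 144, 144, 142, 140, 138, 135, 136, 134, 134, 135, 138, 135, 134, 135, 136, 134, 135] row [29, 23, 23, 22, 39, 67, 102, 122, 124, 120] [136, 127, 138, 135, 120, 92, 48, 26, 19, 19, 26, 33]
315 168 [ 0.4498105  -0.13090811  0.1252987 ]
rose ((493.7657470703125, -96.93109893798828), 20.892879486083984)
col [92, 44, 43, 43, 44, 45, 43, 44, 44, 41, 44, 46, 46, 45, 46, 46, 56, 92, 120, 126, 129, 131, 133, 137, 135, 135, 135, 133, 136, 137, 135, 136, 134, 136, 133] row [15, 21, 16, 23, 49, 88, 115, 134, 130, 129] [125, 121, 126, 117, 101, 71, 31, 28, 26, 23, 19, 26]
16.5833 [-23.5  22.9 104.8   0.   52.3  28.5]
```

View pics/zv.png

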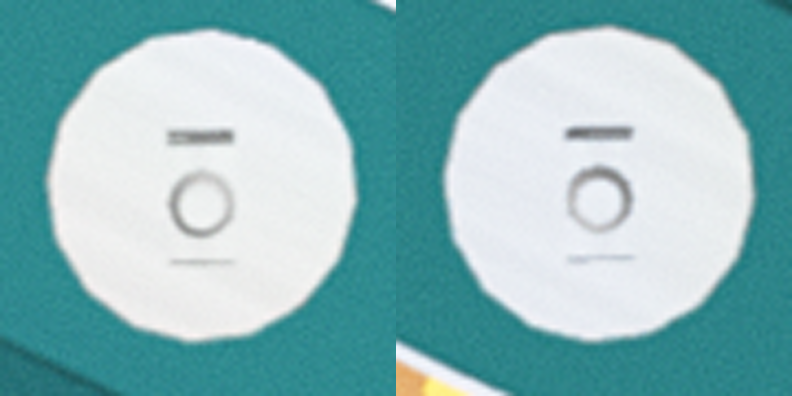

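```bash
python3 - <<'E'
from h import *
S=np.array([.493,-.097,0])
for f,y,o,z in(('w2',90,0,.2),('w3',128,.06,.2),('v0',128,.055,.125),('v1',-52,.055,.125)):
    T=np.array(np.load(f+'c.npy',allow_pickle=True).item()['cam_to_world']); R=rot(y); p=S-o*R[:,0]+[0,0,z]
    if f=='v0':p=np.array([ 0.53643023,-0.06314763,0.12522321])
    if f=='v1':p=np.array([ 0.4498105,-0.13090811,0.12529870])
    print(f,(R.T@(T[:3,3]-p)*1000).round(2),'world',((T[:3,3]-p)*1000).round(2)); print((R.T@T[:3,:3]).round(4).tolist())
E
```

```text
w2 [  79.26   -1.46 -170.64] world [-79.26  -1.46 170.64]
[[0.0025, -0.9608, -0.2773], [1.0, 0.0023, 0.0009], [-0.0002, -0.2773, 0.9608]]
w3 [  80.31   -0.99 -170.64] world [-62.68 -50.23 170.64]
[[0.0017, -0.9607, -0.2776], [1.0, 0.0015, 0.001], [-0.0005, -0.2776, 0.9607]]
v0 [  80.38   -1.04 -170.75] world [-62.7  -50.31 170.75]
[[0.0017, -0.9606, -0.278], [1.0, 0.0016, 0.0005], [-0.0, -0.278, 0.9606]]
v1 [  76.93    1.   -170.76] world [ 61.24  46.58 170.76]
[[0.0017, -0.9606, -0.2779], [1.0, 0.0016, 0.0006], [-0.0001, -0.2779, 0.9606]]
```

```bash
cat >> h.py <<'E'
S=np.array([.49441,-.09509,0])
def target(yaw,z,dx=0,dy=0,kx=.0013,ky=.0001): # TCP that puts the knob axis on the spindle
    R=rot(yaw); return S-(kx-dx)*R[:,0]-(ky-dy)*R[:,1]+[0,0,z],R
def down(yaw,z0,z1,lim=14,step=.0007,**k):
    log=[]
    for z in np.arange(z0,z1-1e-6,-step):
        p,R=target(yaw,z,**k); arm.move_l(p,R,feed=.02); f=arm.current_force()-F0
        log.append((round(z*1e3,1),*np.round(f,1).tolist(),*np.round(arm.current_torque()-M0,2).tolist()))
        if f[2]>lim: break
    return z,log
E
python3 - <<'E'
import h; from h import *
p,R=target(-52,.17); arm.move_l([*arm.current_ee_pos()[:2],.17],feed=.15); arm.move_l(p,R); arm.move_l(p-[0,0,.053],feed=.08); arm.sleep(.3)
F0=h.F0=arm.current_force(); M0=h.M0=arm.current_torque(); np.save('f0.npy',[F0,M0]); print(F0,M0)
z,l=down(-52,.1165,.095)
for x in l: print(x)
print(arm.current_t(),arm.current_ee_pos(),arm.current_width())
E
```

```text
[-0.71393651  0.77004005 -1.24231104] [-0.06951495  0.15719444  0.02427414]
(np.float64(116.5), 1.8, -1.0, -0.0, -0.0, -0.03, -0.02)
(np.float64(115.8), 1.1, -0.6, -1.0, 0.0, -0.02, 0.0)
(np.float64(115.1), 0.3, -1.5, -0.8, -0.06, -0.04, -0.03)
(np.float64(114.4), 0.0, -0.6, -1.0, -0.06, -0.06, 0.01)
(np.float64(113.7), 1.2, -0.9, -0.2, 0.01, -0.05, -0.02)
(np.float64(113.0), -0.2, -1.4, -0.2, -0.02, -0.05, -0.04)
(np.float64(112.3), 0.6, -0.0, -1.0, -0.0, -0.08, -0.07)
(np.float64(111.6), 1.0, -0.3, -0.1, -0.01, -0.05, -0.08)
(np.float64(110.9), 1.3, -0.9, -0.2, 0.05, 0.02, 0.01)
(np.float64(110.2), 0.6, -1.1, -0.1, 0.01, -0.04, -0.05)
(np.float64(109.5), 1.2, -0.6, -1.3, -0.05, -0.03, -0.04)
(np.float64(108.8), 1.4, -0.5, -0.8, 0.1, -0.17, 0.01)
(np.float64(108.1), 1.5, -0.8, -1.0, 0.15, -0.24, -0.05)
(np.float64(107.4), 1.0, 0.5, -0.1, 0.17, -0.37, -0.02)
(np.float64(106.7), 2.1, 0.9, -2.0, 0.22, -0.42, -0.07)
(np.float64(106.0), 4.0, 0.8, -1.7, 0.26, -0.48, -0.05)
(np.float64(105.3), 3.5, 0.2, -0.2, 0.36, -0.61, 0.01)
(np.float64(104.6), 4.6, 0.6, -0.3, 0.36, -0.6, -0.03)
(np.float64(103.9), 3.2, 0.9, -1.2, 0.4, -0.72, -0.05)
(np.float64(103.2), 4.0, 1.4, -1.3, 0.43, -0.73, -0.04)
(np.float64(102.5), 4.2, 2.1, -1.3, 0.48, -0.78, -0.06)
(np.float64(101.8), 5.1, 1.7, -0.4, 0.47, -0.87, 0.0)
(np.float64(101.1), 3.8, 1.7, -0.8, 0.56, -0.94, 0.0)
(np.float64(100.4), 5.6, 1.3, -0.6, 0.6, -0.93, -0.11)
(np.float64(99.7), 4.9, 1.6, -0.8, 0.57, -0.92, -0.03)
(np.float64(99.0), 4.9, 2.3, 1.6, 0.6, -1.0, -0.01)
(np.float64(98.3), 4.2, 2.0, 0.2, 0.61, -0.99, -0.02)
(np.float64(97.6), 4.4, 2.6, 0.5, 0.61, -0.94, -0.03)
(np.float64(96.9), 5.8, 1.8, -0.0, 0.65, -1.05, -0.01)
(np.float64(96.2), 4.9, 2.0, 1.1, 0.64, -0.99, -0.04)
(np.float64(95.5), 5.4, 2.8, 0.4, 0.64, -1.01, -0.01)
26.425 [ 0.49337536 -0.09580519  0.09538212] 0.0334937493473565
```

```bash
python3 - <<'E'
import h; from h import *
F0,M0=np.load('f0.npy'); h.F0,h.M0=F0,M0
z,l=down(-52,.0952,.0915,lim=8,step=.0004,dx=.0006)
for x in l: print(x)
arm.sleep(.4); print(arm.current_force()-F0,arm.current_t(),arm.current_ee_pos(),arm.current_width())
snap('scene','s2.png'); b,d=snap('wrist','w5.png')
G=b.max(2).astype(int); print(G[235:270,316:321].mean(1).round().astype(int).tolist())
a=cv2.imread('pics/s2.png'); cv2.imwrite('pics/zs.png',cv2.resize(a[200:330,200:360],(800,650))[:600])
E
```

```text
(np.float64(95.2), 1.8, -1.0, 3.5, -0.07, -0.19, -0.04)
(np.float64(94.8), -1.2, -1.2, 12.0, 0.04, 0.35, -0.03)
[-0.33404773 -0.77252554 10.89568041] 27.325 [ 0.49348587 -0.09556642  0.09508657] 0.03383229563341046
[79, 53, 48, 53, 54, 54, 54, 53, 51, 52, 56, 52, 55, 56, 53, 56, 69, 107, 139, 150, 152, 153, 158, 159, 161, 158, 160, 159, 158, 159, 157, 160, 160, 159, 157]
```

```bash
python3 - <<'E'
import h; from h import *
F0,M0=np.load('f0.npy')
for y in np.arange(-54,-80.5,-2):
    p,R=target(y,.09505,dx=.0006); arm.move_l(p,R,feed=.03)
    f=arm.current_force()-F0; m=arm.current_torque()-M0
    # moment about the tool axis
    print(y,np.round(f,1),np.round(m,2),round(float(arm.current_t()),2))
    if abs(m[2])>1 or np.linalg.norm(f)>35: break
arm.sleep(.3)
snap('top','t2.png'); snap('scene','s3.png'); a=cv2.imread('pics/s3.png'); cv2.imwrite('pics/zs.png',cv2.resize(a[190:310,200:360],(800,600)))
E
```

```text
-54.0 [ 0.  -1.9  7.2] [-0.1  -0.01 -0.07] 27.68
-56.0 [ 0.9 -2.1  6.3] [-0.24 -0.02 -0.04] 27.93
-58.0 [ 1.3 -2.6  6.6] [-0.21 -0.1   0.11] 28.18
-60.0 [ 1.4 -2.5  6.9] [-0.13 -0.13  0.13] 28.43
-62.0 [ 1.1 -2.8  6.3] [-0.18 -0.13  0.13] 28.68
-64.0 [ 1.7 -1.5  6.3] [-0.18 -0.13  0.05] 28.93
-66.0 [ 1.5 -2.2  6.1] [-0.14 -0.07  0.16] 29.18
-68.0 [ 0.8 -2.5  6.4] [-0.18 -0.14  0.1 ] 29.43
-70.0 [ 1.3 -2.2  6.7] [-0.22 -0.07  0.13] 29.68
-72.0 [ 1.4 -2.1  6.5] [-0.2  -0.14  0.15] 29.93
-74.0 [ 0.8 -1.7  6.5] [-0.17 -0.1   0.09] 30.18
-76.0 [ 0.6 -1.8  6.4] [-0.18 -0.07  0.14] 30.43
-78.0 [ 0.8 -1.5  7. ] [-0.18 -0.13  0.1 ] 30.68
-80.0 [ 1.3 -2.2  6.1] [-0.11 -0.04  0.1 ] 30.93
```

View pics/zs.png

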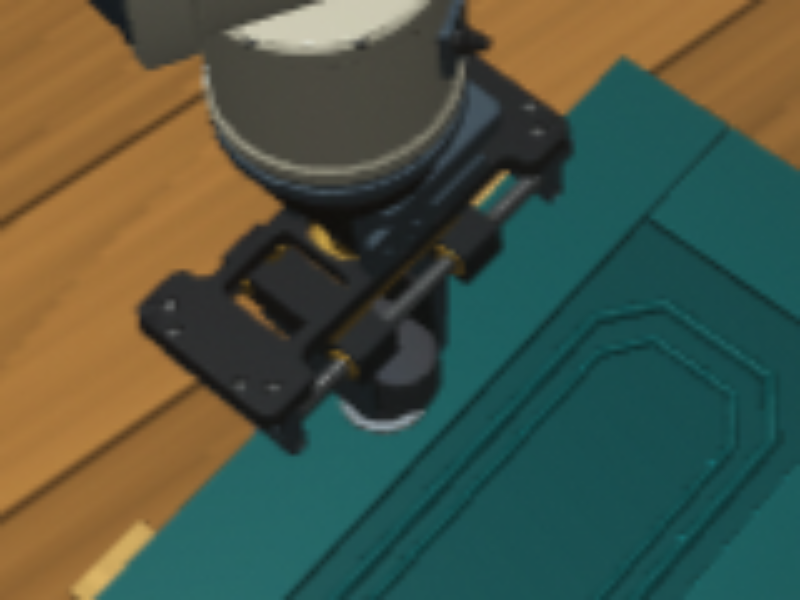

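```bash
python3 - <<'E'
import h; from h import *
F0,M0=np.load('f0.npy')
for y in np.arange(-80.7,-84.1,-.7):
    p,R=target(y,.09505,dx=.0006); arm.move_l(p,R,feed=.03); arm.sleep(.1)
    f=arm.current_force()-F0; m=arm.current_torque()-M0; print(y,np.round(f,1),np.round(m,2))
    if m[2]>.4: break
arm.sleep(.3); arm.grip(.07); arm.sleep(.2)
print(arm.current_force()-F0)
p=arm.current_ee_pos(); arm.move_l(p+[0,0,.10],feed=.1); arm.sleep(.3)
print(arm.current_t()); b,d=snap('wrist','w6.png')
E
```

```text
-80.7 [ 0.5 -1.4  6.7] [-0.22 -0.12  0.17]
-81.4 [ 0.7 -2.   5.7] [-0.18 -0.08  0.2 ]
-82.10000000000001 [ 0.6 -2.   6.8] [-0.22 -0.08  0.16]
-82.80000000000001 [ 1.2 -2.1  6. ] [-0.09 -0.02  0.14]
-83.50000000000001 [ 0.4 -2.3  6.4] [-0.15 -0.05  0.19]
[ 0.02609004 -0.5728096   1.07054152]
35.7333
```

View pics/w6.png

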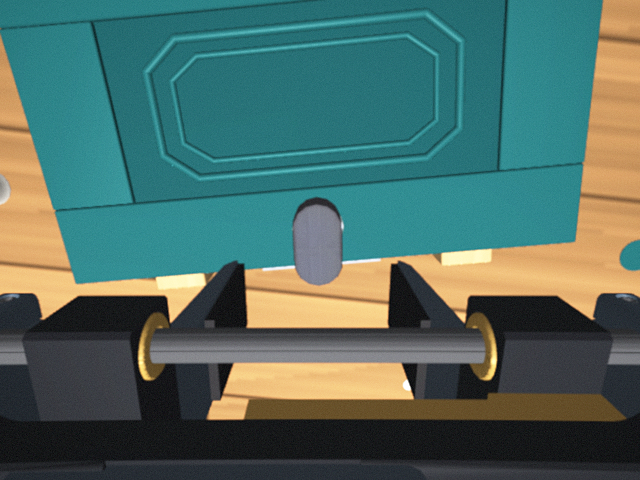

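```bash
python3 - <<'E'
from h import *
c=arm.get_calibration('wrist'); b=cv2.imread('pics/w6.png'); h=cv2.cvtColor(b,cv2.COLOR_BGR2HSV)
t=((h[...,0]>80)&(h[...,0]<100)&(h[...,1]>110))
P=[]
for x in list(range(95,150,5))+list(range(500,570,5)):
    P.append(at(c,(x,200+np.where(t[200:295,x])[0].max()),.067)[:2])
P=np.array(P); v=np.polyfit(P[:,1],P[:,0],1); print('edge dir->door x angle',-np.degrees(np.arctan(v[0])),'res mm',np.std(P[:,0]-np.polyval(v,P[:,1]))*1e3)
g=cv2.GaussianBlur(b,(3,3),0).astype(int); m=np.zeros(t.shape,np.uint8); m[190:290,285:350]=((np.ptp(g,axis=2)<30)&(g.max(2)>85)&(g.max(2)<180))[190:290,285:350]
n,l,s,_=cv2.connectedComponentsWithStats(m); i=1+np.argmax(s[1:,4]); cn=cv2.findContours((l==i).astype(np.uint8),0,1)[0][0][:,0]
print('knob',s[i],cv2.minAreaRect(np.array([at(c,p,.12)[:2]*1000 for p in cn]).astype(np.float32)))
im,d=snap('top'); hh=cv2.cvtColor(im,cv2.COLOR_RGB2HSV)
E
```

```text
edge dir->door x angle 11.721347979754137 res mm 0.2700730898172545
knob [ 293  204   50   81 3373] ((494.408447265625, -96.96488952636719), (57.116546630859375, 33.05276107788086), 6.147581100463867)
```

```bash
python3 - <<'E'
import h; from h import *
F0,M0=np.load('f0.npy')
p,R=target(-83.5,.0965,dx=.0006); arm.move_l(p,R,feed=.08); arm.grip(.02); arm.sleep(.2)
for y in (-82,-80.5,-79):
    p,R=target(y,.0964,dx=.0006); arm.move_l(p,R,feed=.02); arm.sleep(.1); print(y,np.round(arm.current_force()-F0,1),np.round(arm.current_torque()-M0,2))
arm.grip(.07); arm.sleep(.2)
p=arm.current_ee_pos(); arm.move_l(p+[0,0,.10],feed=.1); arm.sleep(.3)
c=arm.get_calibration('wrist'); b,_=snap('wrist','w7.png'); b=b[...,::-1]
g=cv2.GaussianBlur(np.ascontiguousarray(b),(3,3),0).astype(int); m=np.zeros(b.shape[:2],np.uint8); m[190:290,285:350]=((np.ptp(g,axis=2)<30)&(g.max(2)>85)&(g.max(2)<180))[190:290,285:350]
n,l,s,_=cv2.connectedComponentsWithStats(m); i=1+np.argmax(s[1:,4]); cn=cv2.findContours((l==i).astype(np.uint8),0,1)[0][0][:,0]
print('knob',s[i],cv2.minAreaRect(np.array([at(c,p,.12)[:2]*1000 for p in cn]).astype(np.float32)),arm.current_t(),arm.current_force()-F0)
snap('scene','s4.png'); a=cv2.imread('pics/s4.png'); 
cv2.imwrite('pics/z7.png',np.vstack([cv2.resize(a[200:320,200:360],(400,300)),cv2.resize(b[180:300,240:400],(400,300))]))
E
```

```text
-82 [ 1.6 -2.9  6.9] [-0.15  0.07 -0.  ]
-80.5 [ 0.3 -0.7  6.3] [-0.05  0.01  0.02]
-79 [ 1.3 -0.9  6.5] [0.   0.   0.06]
knob [ 293  204   49   80 3333] ((494.31890869140625, -96.79615020751953), (56.71757888793945, 32.65771484375), 12.044785499572754) 41.5167 [ 1.43232683 -0.36266067  1.17465709]
```

View pics/z7.png

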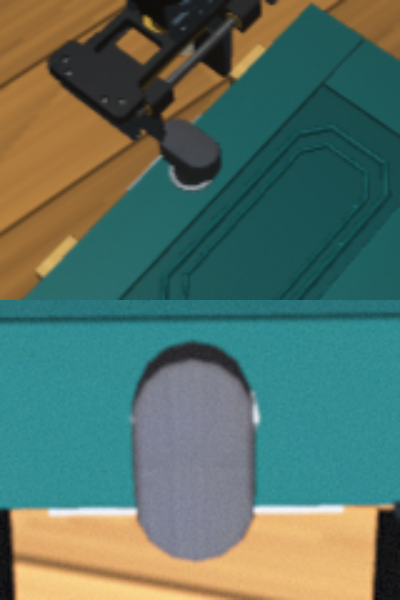

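```bash
python3 -c "
from h import *
arm.sign_off()"
```

```text
the job is handed in; nothing more can be done
```

The knob is back on the spindle and home against the rose. It is turned across the door, the gripper has let go, and I handed the job in at about 41.5 s of the 69 s allowed.

- **Fit:** the knob slid down without binding and stopped at the height expected for fully home. The press peaked at about 12 N.
- **Angle:** I turned it until it was about 5.6° past straight, but never felt a definite stop. I then regripped it and eased it back within the spindle's play. The last picture puts the knob at 12.0° and the door at 11.7°.
- **Bolt:** no brass shows at the door edge in the last close-up, so the bolt looks fully in. I could not confirm this from the missing stop.
- **Position:** the knob's top measures 0.7 mm from the rose's centre, inside the 3 mm limit.
- **Camera error:** the wrist camera's calibration was about 2 mm off in the world frame. I found this by viewing the spindle from two opposite sides and corrected for it before fitting the knob.
- **Not checked:** I did not re-measure the drawer pull, paint tin and brush jar at the end. The arm met no unexpected force near them. The fingers were kept about 25 mm above the paint throughout.

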